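# Find the full pick canister by weight and load it under the bar trolley's shelf

### The job

One of the three matching steel canisters in the wooden caddy is full of cocktail picks and the other two are nearly empty: find the full one by its weight and load it, rib up, into the bay under the perforated shelf, pushing the carriage in the bay right back to its stop, so that the canister lies flat on the bay's floor behind the front lip. Leave the two nearly empty ones in their own cells, tip no canister over, and leave the carafe, the strainer, the bar spoon and the red squeezer where they are.

Things in the scene. Friction and masses are not known exactly. Their poses are not given: they have to be found in the camera images.
- caddy: fixed wooden caddy, 160 (own x) x 190 (own y) mm, origin at the centre of its underside; floor 4 mm thick, walls 5 mm thick and 45 mm high; three cells side by side along its y, centred at y = -62, 0 and +62 mm, each holding one canister upright with about 3 mm of play each side
- canister_a: shut steel canister, 140 (own x) x 50 (own y) x 64 mm; origin: centre of underside. Centred on its lid a dark wooden rib to lift it by: 40 long (x), 14 thick (y), from 64 to 94 mm above the origin. Stands in a caddy cell, 12 mm from the next. The three look alike; which is full varies. Full: 0.45 to 0.55 kg; nearly empty: about 0.18 kg
- canister_b: shut steel canister, 140 (own x) x 50 (own y) x 64 mm; origin: centre of underside. Centred on its lid a dark wooden rib to lift it by: 40 long (x), 14 thick (y), from 64 to 94 mm above the origin. Stands in a caddy cell, 12 mm from the next. The three look alike; which is full varies. Full: 0.45 to 0.55 kg; nearly empty: about 0.18 kg
- canister_c: shut steel canister, 140 (own x) x 50 (own y) x 64 mm; origin: centre of underside. Centred on its lid a dark wooden rib to lift it by: 40 long (x), 14 thick (y), from 64 to 94 mm above the origin. Stands in a caddy cell, 12 mm from the next. The three look alike; which is full varies. Full: 0.45 to 0.55 kg; nearly empty: about 0.18 kg
- rack: fixed white perforated shelf with a loading bay under it. Origin on the table under the middle of the shelf's front edge; own x points into the bay (away from the robot), y left. Shelf 220 x 220 mm, x = 0 to 220, underside 118, top 122 mm above the table, on 12 mm corner posts (y = +-102). Bay of bare steel: floor 3 mm thick; two guides, x = -60 to 110, 58 mm apart, tops 18 mm above the table
- lip (a point): middle of the top of the bay's front lip: a bar 8 mm thick (rack x = -68 to -60 mm) across the mouth in front of the shelf, its top 9 mm above the table, 6 mm above the bay's floor
- bay (a point): on the bay's floor, 3 mm above the table, at rack x = 12.5 mm: where the loaded canister's origin belongs, within 2.5 mm in x. With the carriage at its stop the pocket runs from the lip (x = -60) to x = 85 mm, 5 mm longer than a canister. The loaded canister's last 55 mm stick out from under the shelf; its rib is under the shelf, out of reach from above
- carriage (a joint): upright steel plate 50 wide x 50 mm high that slides along the bay in the rack's x, stiff by friction (about 2.5 N), no spring. 0 = front (its face at rack x = 35 mm), 0.050 = at its rear stop (face at x = 85 mm). It is hidden under the shelf and starts anywhere in the front half; a canister's nose pushes it back
- carafe: empty glass carafe, 80 mm across, 170 mm tall, standing on the shelf; origin at the centre of its underside; leave alone
- strainer: steel hawthorne strainer lying on the shelf, disc 92 mm across with its origin under the disc's centre, handle to own -x up to 128 mm from it, 13 mm high; leave alone
- bar_spoon: steel bar spoon about 185 mm long lying along the shelf's front part (along own y), 8 mm thick; origin underneath its middle; leave alone
- squeezer: red silicone citrus squeezer, 84 mm across, 61 mm high, on the table between caddy and rack, nearer the robot; origin at the centre of its underside; leave alone
Things that resemble listed ones, but are neither listed nor needed, are in the scene too. Leave any green or turquoise look-alike of the canister_b alone. What is shaped like the canister_a but purple is not meant.

How it is judged:
By the outcome, as a careful person would: the job done as asked, in the order asked, and still so for the second after the job is handed in, with the robot touching nothing.
It also fails if it takes over 72 s, if anything falls off the work surface, if the arm or the gripper's body presses on something with over 40 N, if the wrist force passes 120 N, or if a joint passes its speed limit or range.

### The arm

A 6-joint arm with a two-finger parallel gripper is mounted at the origin on the work surface. World frame = base frame: x ahead of the robot, y to its left, z up, the work surface at z = 0. Lengths are in m, angles in rad, forces in N, time in s.
With the tool pointing down it reaches from about 0.325 to 0.9 m from the base axis. Payload 6.1 kg.
Tool frame: the origin (TCP) lies midway between the tips of the shut fingers; the grasp point (between the pads) lies 19 mm behind it; z points along the fingers, y is the line along which they close (so a half turn about z gives the same grasp; the last joint's range is limited). The gripper opens to 85 mm and grips with 20 to 120 N. Pads are 22 mm wide; open, the fingers measure 114 mm over their backs; the gripper's body (76 mm by 85 mm) begins 54 mm behind the grasp point. The pads swing forward as they close: fully open they stand 13 mm farther back than shut.
Start: joints at [1.223, 0.22, 1.526, -0, 1.395, -0.126], TCP at [0.137, 0.61, 0.231] pointing down, gripper open.
Joint ranges: [-2.98, 2.98], [-0.91, 2.08], [0.09, 2.57], [-1.24, 4.39], [0.2, 2.65], [-2.68, 2.68]. Speed limits (rad/s): [2.57, 2.57, 3.01, 3.14, 3.14, 3.14].

### API

Orientations are given as [roll, pitch, yaw] about the fixed x, y, z axes, in that order (R = Rz(yaw) Ry(pitch) Rx(roll)).
In Python, from plant import movep, move_l, set_joints, gripper_to, hold, inverse_kinematics, observe, get_image, get_calibration, Unreachable, job_done gives the robot as it stands. Calls block until the motion is done:
- movep(position, orientation): joint-space move of the TCP to a pose.
- move_l(position, feed=0.15, rotation=None, max_force=None): straight line of the TCP; rotation=None keeps the orientation; feed is the mean speed in m/s. With max_force (N) it stops when the force on the tool has changed by that much, and returns True; else False.
- set_joints(angles): joint-space move.
- gripper_to(opening, f_grip=None): finger opening in m; f_grip is the grip in N (None keeps the last); returns when the fingers have stopped.
- hold(seconds).
- inverse_kinematics(position, orientation): joint angles nearest the present ones, or None.
- observe(): the state.
- get_image(name): name is "scene" or "top" or "wrist"; returns (picture, depth): 420x560x3 uint8, red, green, blue; 420x560 float32, m along the optical axis (not along the pixel's ray), 0 where there is no reading.
- get_calibration(name): a dict with "intrinsics" (3x3 intrinsics, pixels), "world_from_camera" (4x4, takes a point from camera to world coordinates). Camera axes: x right, y down, z forward; pixel columns grow to the right and rows downward; lengths in m; the calibration is good to about 2 mm. The wrist camera is an equidistant fisheye: a pixel r from the principal point sees the ray r / f radians off the axis. A picture is of the moment at which its call begins: read the wrist's pose just before it. get_calibration takes no time and is no camera call; for the wrist camera it gives the pose at the moment of the call.
A pose or a line that the arm cannot do raises Unreachable and nothing moves.
- job_done(): hands the job in; it is judged then, once.
The state is a dict: "time_s": time; "q": joint angles; "joint_velocities": joint speeds; "joint_torque": joint torques, N m; "eef_pos": TCP position; "tcp_rot": TCP orientation; "ft_force": force on the tool from outside, world axes, zero at the start; "torque": the same for the moment, N m; "opening": finger opening in m; "grasp_force": force on a finger pad.
Only numpy, scipy, OpenCV 4.12 (cv2) and the standard library are available. Lean on these libraries where they do the work, as an engineer would, in place of code of your own. Each camera call takes 0.05 s, during which the arm holds its last target. There are 200 camera calls.

## Working session

There is one attempt and no reset: what is moved stays moved. The work goes in short steps, each a Python script; the robot and the scene stay as the last script left them, time stands still between calls to the robot, and variables do not carry over. Pictures are saved under pics/ and viewed, at most 10 in all, crops included, and the job is handed in when it is done.

```bash
ls; mkdir -p pics; python3 - <<'E'
from plant import *
import cv2,numpy as np
for n in ["scene","top"]:
    p,d=get_image(n); cv2.imwrite(f"pics/{n}0.png",p[:,:,::-1]); np.savez(f"{n}0.npz",p=p,d=d,**get_calibration(n)); print(get_calibration(n))
print(observe())
E
```

```text
pics
{'intrinsics': array([[458.76920645,   0.        , 279.37627715],
       [  0.        , 458.76920645, 197.67597415],
       [  0.        ,   0.        ,   1.        ]]), 'world_from_camera': array([[-9.10502143e-01, -2.88456023e-01,  2.96275159e-01,
         2.79714230e-01],
       [-4.13504189e-01,  6.34526181e-01, -6.52986073e-01,
         6.21091158e-01],
       [ 3.63420495e-04, -7.17056238e-01, -6.97015221e-01,
         8.22559553e-01],
       [ 0.00000000e+00,  0.00000000e+00,  0.00000000e+00,
         1.00000000e+00]])}
{'intrinsics': array([[464.81208987,   0.        , 280.02327994],
       [  0.        , 464.81208987, 211.82908534],
       [  0.        ,   0.        ,   1.        ]]), 'world_from_camera': array([[ 0.01300895, -0.99019705,  0.13907041,  0.4368285 ],
       [-0.99981608, -0.01092119,  0.01576489, -0.07670245],
       [-0.01409154, -0.13924991, -0.990157  ,  1.05313057],
       [ 0.        ,  0.        ,  0.        ,  1.        ]])}
{'time_s': 0.1, 'q': array([ 1.22290505e+00,  2.21141220e-01,  1.52750400e+00, -1.47074115e-06,
        1.39468392e+00, -1.26080636e-01]), 'joint_velocities': array([ 1.76027223e-04, -1.40587282e-03, -2.96939653e-03, -1.43679508e-03,
        1.22556429e-03,  4.81841992e-05]), 'joint_torque': array([ 5.77170922e-04, -4.98241711e+01, -3.90547514e+01, -1.32436458e-04,
        5.62541085e-03,  4.40127098e-05]), 'eef_pos': array([0.13730409, 0.60917683, 0.23030851]), 'tcp_rot': array([-3.13986977e+00, -2.16920908e-04,  2.91978209e+00]), 'ft_force': array([ 1.09801962,  0.49358899, -0.74043751]), 'torque': array([-0.06805944, -0.00426898, -0.00114735]), 'grasp_force': 0.0, 'opening': 0.08507030036857456}
```

View pics/scene0.png

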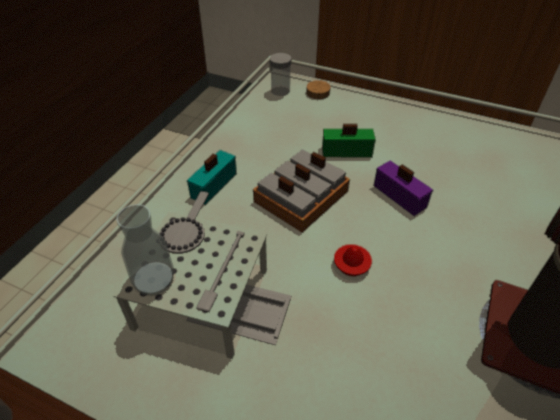

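View pics/top0.png

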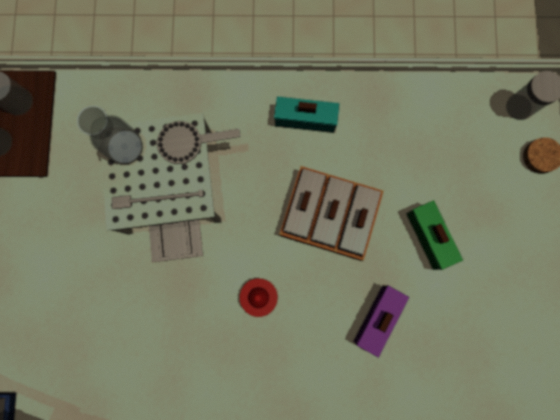

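The scene and top views agree. In the top view the caddy is at px (332,213), with ribs near (304,201), (333,209) and (362,218). The shelf is at (160,175), the bay mouth at (176,240) and the squeezer at (258,297). The look-alikes are teal, green and purple. Next I'll measure all of these from depth in both views.

```bash
cat >geo.py <<'E'
import numpy as np,cv2
def cloud(n):
    f=np.load(n+'.npz'); p,d,K,T=f['p'],f['d'],f['intrinsics'],f['world_from_camera']
    v,u=np.indices(d.shape); c=np.stack([(u-K[0,2])/K[0,0]*d,(v-K[1,2])/K[1,1]*d,d],-1)
    w=c@T[:3,:3].T+T[:3,3]; w[d<=0]=np.nan
    return p.astype(int),w
def rect(P):
    (c,s,a)=cv2.minAreaRect((P[:,:2]*1000).astype(np.float32)); return np.round(c,1),np.round(s,1),round(a,1)
E
python3 - <<'E'
from geo import *
for n in ["scene0","top0"]:
    p,w=cloud(n); x,y,z=w[...,0],w[...,1],w[...,2]
    f=np.load(n+'.npz');K,T=f['intrinsics'],f['world_from_camera']
    if n=="top0":
        for uv in [(332,213),(304,201),(160,175),(176,240),(258,297),(125,147),(180,142),(180,225)]: print(uv,w[uv[1],uv[0]].round(4))
    t=cloud("top0")[1]; C=t[213,332]; R=t[175,160]
    near=lambda c,r:(np.hypot(x-c[0],y-c[1])<r)
    m=near(C,.13)&(z>.055)&(z<.08)
    k,l,st,_=cv2.connectedComponentsWithStats(m.astype(np.uint8))
    for i in range(1,k):
        if st[i,4]>100: P=w[l==i]; print(n,'lid',rect(P),np.median(P[:,2]).round(4),st[i,4])
    m=near(C,.13)&(z>.085)&(z<.12)
    k,l,st,_=cv2.connectedComponentsWithStats(m.astype(np.uint8))
    for i in range(1,k):
        if st[i,4]>20: P=w[l==i]; print(n,'rib',rect(P),np.median(P[:,2]).round(4),st[i,4])
    m=near(R,.17)&(z>.112)&(z<.127); P=w[m]; print(n,'shelf',rect(P),np.median(P[:,2]).round(4))
    F=t[240,176]; m=near(F,.09)
    for lo,hi in [(.001,.0065),(.0065,.012),(.014,.023)]:
        mm=m&(z>lo)&(z<hi); 
        if mm.sum()>10: print(n,'bay',lo,mm.sum(),rect(w[mm]),np.median(z[mm]))
    tab=near((.35,.1),.08); print('table z',np.nanmedian(z[tab]),np.nanstd(z[tab]))
E
```

```text
scene0 lid (array([ 579.3, -174. ]), array([178.7, 144. ]), 73.1) 0.0699 2586
scene0 rib (array([ 561.5, -232.6]), array([16.7, 39.3]), 71.1) 0.0975 121
scene0 rib (array([ 579.4, -173.9]), array([18.2, 41.3]), 71.0) 0.0976 131
scene0 rib (array([ 596.6, -115.2]), array([19.7, 41.6]), 74.9) 0.0982 138
scene0 shelf (array([655.8, 167.1]), array([222.3, 277.3]), 8.0) 0.1238
scene0 bay 0.001 3201 (array([505.2, 174.9]), array([154.1, 178.8]), 1.7) 0.003394298535767226
scene0 bay 0.0065 471 (array([509.9, 183.7]), array([125.3, 132.8]), 8.0) 0.008224607490025071
scene0 bay 0.014 356 (array([524.7, 176.1]), array([94.5, 73.2]), 7.6) 0.019082151301136885
table z 0.0019277440071079344 0.0014444116749131998
(332, 213) [ 0.5699 -0.1693  0.0967]
(304, 201) [ 0.5941 -0.111   0.0992]
(160, 175) [0.6413 0.1856 0.122 ]
(176, 240) [0.5172 0.1755 0.0021]
(258, 297) [ 0.3947 -0.0168  0.059 ]
(125, 147) [0.676  0.2308 0.2062]
(180, 142) [0.71   0.1462 0.127 ]
(180, 225) [0.5515 0.1676 0.003 ]
top0 lid (array([ 598.2, -114.6]), array([ 52. , 142.9]), 73.5) 0.0672 1431
top0 lid (array([ 580.2, -173.8]), array([ 52. , 141.8]), 73.5) 0.067 1442
top0 lid (array([ 562.7, -233.5]), array([ 52.4, 142.9]), 73.4) 0.0671 1457
top0 rib (array([ 597.6, -114.5]), array([13.9, 39.9]), 72.2) 0.097 132
top0 rib (array([ 579.9, -173.6]), array([14. , 39.6]), 73.8) 0.0971 137
top0 rib (array([ 562.3, -233. ]), array([14.2, 40.6]), 73.8) 0.0965 143
top0 shelf (array([655.5, 168.3]), array([221.9, 278.2]), 7.6) 0.1216
top0 bay 0.001 1571 (array([494.9, 171.6]), array([132.2, 177.9]), 8.1) 0.0025336313611428185
top0 bay 0.0065 169 (array([516.4, 178.1]), array([ 82.9, 106.3]), 7.9) 0.008641936418690488
top0 bay 0.014 195 (array([520.7, 176.4]), array([73.4, 70.9]), 8.6) 0.017350323401796874
table z -0.000673372588458343 0.0019326101532692874
```

```bash
python3 - <<'E'
from geo import *
from plant import *
for n in ["scene0","top0"]:
    p,w=cloud(n); W=w.reshape(-1,3); W=W[~np.isnan(W[:,0])]
    x,y,z=W.T; S=W[(np.hypot(x-.65,y-.17)<.18)&(z>.114)&(z<.13)]
    for a in [7.0,7.5,8.0,8.5]:
        c,s=np.cos(np.radians(a)),np.sin(np.radians(a)); A=np.c_[W[:,0]*c+W[:,1]*s,-W[:,0]*s+W[:,1]*c,W[:,2]]
        B=np.c_[S[:,0]*c+S[:,1]*s,-S[:,0]*s+S[:,1]*c]
        # front edge: min x per y-bin ; slope
        x0=B[:,0].min(); yb=np.arange(np.percentile(B[:,1],10),np.percentile(B[:,1],85),.015)
        e=[B[abs(B[:,1]-t)<.0075][:,0].min() for t in yb]
        sl=np.degrees(np.polyfit(yb,e,1)[0])
        fr=np.median(e)
        xb=np.arange(fr+.01,fr+.13,.015)
        L=[B[abs(B[:,0]-t)<.0075][:,1].max() for t in xb]; R=[B[abs(B[:,0]-t)<.0075][:,1].min() for t in xb]
        G=A[(A[:,2]>.013)&(A[:,2]<.024)&(A[:,0]>fr-.06)&(A[:,0]<fr-.008)&(abs(A[:,1]-np.median(L+R)*0-(np.median(L)+np.median(R))/2)<.06)]
        yc=(np.median(L)+np.median(R))/2
        gl=G[G[:,1]>yc];gr=G[G[:,1]<yc]
        lp=A[(A[:,2]>.0065)&(A[:,2]<.0115)&(A[:,0]>fr-.085)&(A[:,0]<fr-.05)&(abs(A[:,1]-yc)<.025)]
        print(n,a,'slope',sl.round(2),'front',fr.round(4),'L/R',np.median(L).round(4),np.median(R).round(4),'yc',yc.round(4),'Lslope',np.degrees(np.polyfit(xb,L,1)[0]).round(2),np.degrees(np.polyfit(xb,R,1)[0]).round(2),
         'guides',np.median(gl[:,1]).round(4),np.median(gr[:,1]).round(4),'gz',np.median(G[:,2]).round(4),'lip',np.percentile(lp[:,0],[5,50,95]).round(4)-fr.round(4),np.median(lp[:,2]).round(4))
print(get_calibration("wrist"))
E
```

```text
scene0 7.0 slope -1.08 front 0.5602 L/R 0.2231 0.0021 yc 0.1126 Lslope 1.05 2.11 guides 0.1439 0.08 gz 0.0191 lip [-0.0678 -0.0635 -0.0541] 0.0096
scene0 7.5 slope -0.59 front 0.5611 L/R 0.2176 -0.0036 yc 0.107 Lslope 0.55 1.61 guides 0.1392 0.0755 gz 0.0191 lip [-0.0678 -0.0631 -0.054 ] 0.0096
scene0 8.0 slope -0.11 front 0.5619 L/R 0.2123 -0.0093 yc 0.1015 Lslope 0.11 1.11 guides 0.1346 0.071 gz 0.0191 lip [-0.0676 -0.063  -0.0548] 0.0097
scene0 8.5 slope 0.39 front 0.5628 L/R 0.2068 -0.0149 yc 0.096 Lslope -0.43 0.6 guides 0.1301 0.0663 gz 0.0191 lip [-0.0678 -0.0632 -0.0546] 0.0096
top0 7.0 slope -1.03 front 0.5614 L/R 0.2239 0.0033 yc 0.1136 Lslope 1.29 1.23 guides 0.1435 0.0789 gz 0.0174 lip [-0.0682 -0.0646 -0.0607] 0.0086
top0 7.5 slope -0.59 front 0.5621 L/R 0.2182 -0.0021 yc 0.1081 Lslope 0.83 0.75 guides 0.1389 0.0744 gz 0.0173 lip [-0.0679 -0.0643 -0.0606] 0.0086
top0 8.0 slope -0.11 front 0.5625 L/R 0.2127 -0.0076 yc 0.1026 Lslope 0.56 0.31 guides 0.1344 0.0699 gz 0.0173 lip [-0.0675 -0.0638 -0.0599] 0.0086
top0 8.5 slope 0.46 front 0.5632 L/R 0.2074 -0.013 yc 0.0972 Lslope 0.04 -0.2 guides 0.1298 0.0653 gz 0.0173 lip [-0.0674 -0.0635 -0.0598] 0.0086
{'intrinsics': array([[325.1922621 ,   0.        , 278.96041737],
       [  0.        , 325.1922621 , 212.3472824 ],
       [  0.        ,   0.        ,   1.        ]]), 'world_from_camera': array([[ 0.21985601,  0.94011772,  0.26046498,  0.07184334],
       [ 0.97553041, -0.21134399, -0.06061468,  0.62426094],
       [-0.00193722,  0.26741801, -0.96357867,  0.37441037],
       [ 0.        ,  0.        ,  0.        ,  1.        ]])}
```

```bash
cat >rob.py <<'E'
from plant import *
import numpy as np
CY=np.radians(-16.6); CAN={'l':(.598,-.1146),'m':(.5801,-.1738),'r':(.5625,-.2333)}
GX=-.014                                   # grasp offset along canister x
def cpos(k,z): return [CAN[k][0]+GX*np.cos(CY),CAN[k][1]+GX*np.sin(CY),z]
CR=[np.pi,0,CY+np.pi]
RY=np.radians(8.15); RO=(.5627,.1008); RR=[np.pi,0,RY+np.pi-2*np.pi*0]
def rack(x,y,z):                            # rack frame -> world
    a,b=RO[0]+x,RO[1]+y; return [a*np.cos(RY)-b*np.sin(RY),a*np.sin(RY)+b*np.cos(RY),z]
def st(m=''):
    s=observe(); print(m,round(s['time_s'],2),s['eef_pos'].round(4),'F',s['ft_force'].round(2),'op',round(s['opening'],4),'g',round(s['grasp_force'],1)); return s
def fz(n=8):
    v=[]
    for _ in range(n): hold(.04); v.append(observe()['ft_force'][2])
    return np.mean(v)
E
python3 - <<'E'
from rob import *
gripper_to(.036)
for k in 'mlr':
    movep(cpos(k,.16),CR); hold(.2); f0=fz(); st(k)
    hit=move_l(cpos(k,.072),feed=.08,max_force=12); st('down %s'%hit)
    if hit: break
    gripper_to(.0,80); st('grip')
    move_l(cpos(k,.087),feed=.05); hold(.3); w=fz()-f0; st('up'); print(k,'weight',w)
    if w<-3.5: print('FULL',k); break
    move_l(cpos(k,.0725),feed=.04); gripper_to(.036); st('rel'); move_l(cpos(k,.13),feed=.12)
E
```

```text
m 4.29 [ 0.5667 -0.1698  0.16  ] F [-0.22  0.17 -0.02] op 0.0363 g 0.0
down False 5.54 [ 0.5672 -0.17    0.0728] F [ 0.17 -0.64 -0.28] op 0.036 g 0.0
grip 5.87 [ 0.5671 -0.1704  0.0728] F [-1.   -2.03  3.01] op 0.0122 g 79.1
up 6.95 [ 0.5667 -0.1698  0.087 ] F [-0.41  0.09 -5.08] op 0.0127 g 78.0
m weight -5.4017365839118305
FULL m
```

```bash
python3 - <<'E'
from rob import *
import cv2
move_l(cpos('m',.215),feed=.12); hold(.3); print('w',fz()); st()
movep([.47,-.06,.215],[np.pi,0,np.pi]); 
movep(rack(-.105+GX,0,.215),RR); hold(.2); st('front')
# base height = TCP z -.0688 ; go to base ~35 mm and look
move_l(rack(-.105+GX,0,.105),feed=.12); hold(.2); st('low')
for n in ['top','scene','wrist']:
    c=get_calibration(n); p,d=get_image(n); np.savez(n+'1.npz',p=p,d=d,**c); cv2.imwrite(f'pics/{n}1.png',p[:,:,::-1])
from geo import cloud,rect
for n in ['top1','scene1']:
    p,w=cloud(n); c=rack(-.105,0,0)
    m=(np.hypot(w[...,0]-c[0],w[...,1]-c[1])<.085)&(w[...,2]>.085)&(w[...,2]<.108); print(n,rect(w[m]),np.median(w[m][:,2]),m.sum(),'want',c)
E
```

```text
w -5.204191793479345
 8.8 [ 0.5667 -0.1698  0.215 ] F [ 0.22 -0.2  -5.67] op 0.0121 g 78.0
front 10.55 [0.4256 0.1615 0.215 ] F [ 0.27  0.11 -5.11] op 0.0126 g 78.1
low 11.82 [0.4256 0.1628 0.1058] F [-0.71 -0.33 -4.57] op 0.0128 g 78.1
top1 (array([439.6, 164.9]), array([142.2,  52.5]), 7.8) 0.10031818719045676 1196 want [np.float64(0.43878745124113566), np.float64(0.1646678554949568), 0]
scene1 (array([438.9, 165.3]), array([142.6,  54.4]), 8.8) 0.10227867523396339 1780 want [np.float64(0.43878745124113566), np.float64(0.1646678554949568), 0]
```

View pics/scene1.png

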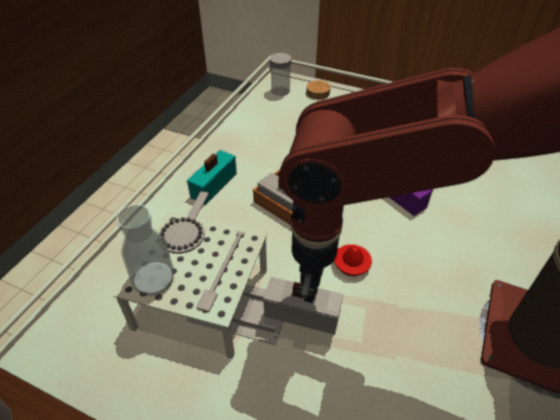

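View pics/wrist1.png

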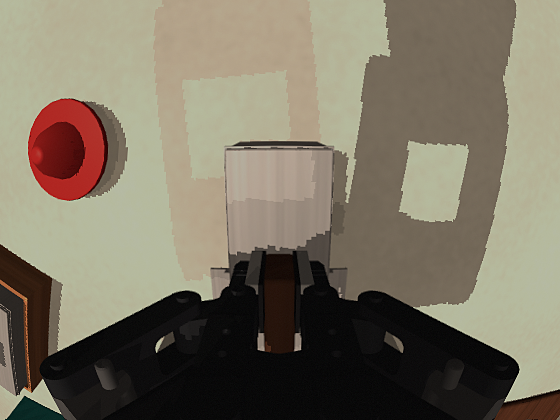

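The scene view shows the canister level in the gripper at about (305,300), in front of the bay. The wrist view shows the rib between the pads at (280,300) and the box square to the tool. Depth puts it within 1 mm and 0.5° of the bay axis, and 5.2 N confirms it's the full one. Next I'll insert it.

```bash
python3 - <<'E'
from rob import *
import cv2
from geo import cloud,rect
_,w=cloud('top1'); c=rack(-.105,0,0)
P=w[(np.hypot(w[...,0]-c[0],w[...,1]-c[1])<.085)&(w[...,2]>.092)&(w[...,2]<.108)]
A=np.c_[P[:,:2]-c[:2],np.ones(len(P))]; print('lid slope deg',np.degrees(np.linalg.lstsq(A,P[:,2],rcond=None)[0][:2]).round(2))
h=move_l(rack(-.105+GX,0,.0815),feed=.06,max_force=6); st('down %s'%h)
if not h:
    h=move_l(rack(-.006+GX,0,.0815),feed=.05,max_force=12); st('in %s'%h)
    if not h:
        h=move_l(rack(-.006+GX,0,.074),feed=.02,max_force=3.5); st('lip %s'%h)
for n in ['top','scene']:
    c=get_calibration(n); p,d=get_image(n); np.savez(n+'2.npz',p=p,d=d,**c); cv2.imwrite(f'pics/{n}2.png',p[:,:,::-1])
E
```

```text
lid slope deg [-0.19  1.02]
down False 12.51 [0.4245 0.1626 0.0809] F [ 0.67  0.34 -4.81] op 0.0126 g 78.1
in False 14.64 [0.5228 0.1767 0.0814] F [-1.37  0.23 -5.53] op 0.0126 g 78.1
lip True 14.95 [0.5237 0.1768 0.0775] F [3.78 0.07 4.08] op 0.0128 g 79.4
```

View pics/scene2.png

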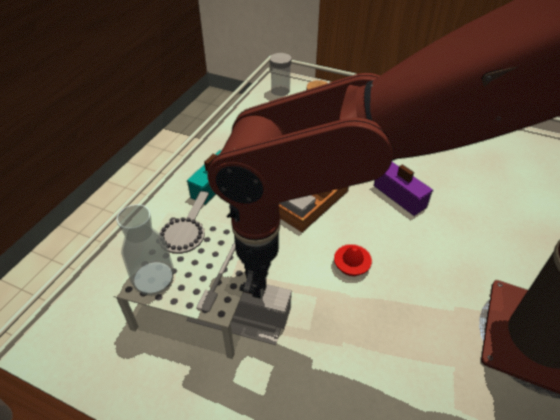

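The scene view shows the canister in the bay mouth at about (262,308), with the gripper just in front of the shelf edge and the shelf items unmoved. It touched the lip at the expected height. Next I'll release it and push on its tail.

```bash
python3 - <<'E'
from rob import *
import cv2
gripper_to(.036); hold(.2); st('rel')
move_l(rack(-.006+GX,0,.15),feed=.12); move_l(rack(-.115,0,.15),feed=.15); gripper_to(0,40)
h=move_l(rack(-.115,0,.03),feed=.12,max_force=8); st('down %s'%h)
hold(.2)
for n in ['top','scene']:
    c=get_calibration(n); p,d=get_image(n); np.savez(n+'3.npz',p=p,d=d,**c); cv2.imwrite(f'pics/{n}3.png',p[:,:,::-1])
if not h:
    for x in np.arange(-.105,-.057,.006):
        h=move_l(rack(x,0,.03),feed=.03,max_force=16); st('%.3f %s'%(x,h))
        if h: break
E
```

```text
rel 15.6 [0.5205 0.1763 0.075 ] F [-0.38  0.01 -0.04] op 0.0361 g 0.0
down False 18.74 [0.4296 0.1634 0.0307] F [0.77 0.12 0.19] op -0.0 g 0.0
-0.105 False 19.52 [0.4389 0.1647 0.0299] F [-0.36 -0.6  -0.2 ] op -0.0002 g 0.0
-0.099 False 19.88 [0.4449 0.1655 0.03  ] F [-0.1  -0.92 -0.07] op -0.0001 g 0.0
-0.093 False 20.23 [0.4509 0.1664 0.03  ] F [-0.26 -0.01 -0.27] op 0.0004 g 0.0
-0.087 False 20.57 [0.4568 0.1672 0.03  ] F [-0.83  0.03 -0.52] op 0.0001 g 0.0
-0.081 False 20.93 [0.4613 0.1679 0.0293] F [-4.51 -0.33 -1.23] op 0.0001 g 0.0
-0.075 False 21.27 [0.468  0.1689 0.0297] F [-3.79 -1.25 -1.3 ] op -0.0001 g 0.0
-0.069 False 21.62 [0.4745 0.1698 0.03  ] F [-3.24  0.05 -1.97] op -0.0004 g 0.0
-0.063 True 21.85 [0.4736 0.1697 0.0278] F [-1.25 -1.11 -0.48] op 0.0001 g 0.0
```

View pics/scene3.png

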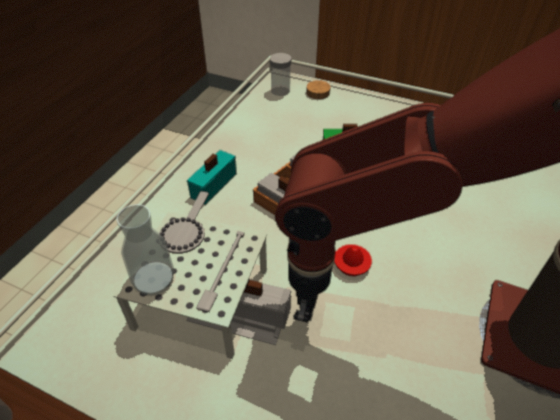

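This view, taken before the push, shows the canister released in the mouth, with its rib at (252,287) at the shelf edge. The push ended with a hard stop near x = -68 mm. I'll back off and measure the lid's height, tilt and tail.

```bash
cat >chk.py <<'E'
from rob import *
import cv2
from geo import cloud
def chk(t):
    for n in ['top','scene']:
        c=get_calibration(n); p,d=get_image(n); np.savez(n+t+'.npz',p=p,d=d,**c); cv2.imwrite(f'pics/{n}{t}.png',p[:,:,::-1])
        _,w=cloud(n+t); W=w.reshape(-1,3); c,s=np.cos(RY),np.sin(RY)
        A=np.c_[W[:,0]*c+W[:,1]*s-RO[0],-W[:,0]*s+W[:,1]*c-RO[1],W[:,2]]
        P=A[(A[:,0]>-.1)&(A[:,0]<-.004)&(abs(A[:,1])<.035)&(A[:,2]>.055)&(A[:,2]<.085)]
        if len(P)<30: print(n,len(P)); continue
        f=np.polyfit(P[:,0],P[:,2],1)
        xs=[P[abs(P[:,1]-t)<.004][:,0].min() for t in np.arange(-.018,.019,.006)]
        print(n,len(P),'tail',np.round(xs,4),'y',np.percentile(P[:,1],[2,98]).round(4),'z',np.median(P[:,2]).round(4),'slope',np.degrees(f[0]).round(2))
E
python3 - <<'E'
from chk import *
move_l(rack(-.12,0,.03),feed=.08); move_l(rack(-.17,0,.15),feed=.15); hold(.2); chk('4')
E
```

```text
top 611 tail [-0.0572 -0.0563 -0.0569 -0.0568 -0.0559 -0.0569 -0.0568] y [-0.0251  0.0242] z 0.0661 slope 1.45
scene 740 tail [-0.0578 -0.0576 -0.0574 -0.0575 -0.0575 -0.0573 -0.0573] y [-0.024   0.0256] z 0.0685 slope 2.17
```

View pics/scene4.png

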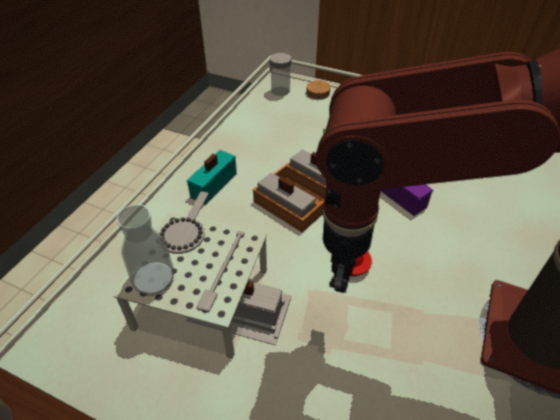

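The scene view shows the canister sitting behind the lip at about (262,302), with its rib under the shelf and the two other canisters still in their cells. The tail is near -57 mm and should be about -55 with the carriage at its stop. I'll check flatness and press again slowly.

```bash
python3 - <<'E'
from chk import *
for n in ['top4','scene4']:
    _,w=cloud(n); W=w.reshape(-1,3); c,s=np.cos(RY),np.sin(RY)
    A=np.c_[W[:,0]*c+W[:,1]*s-RO[0],-W[:,0]*s+W[:,1]*c-RO[1],W[:,2]]
    P=A[(A[:,0]>-.053)&(A[:,0]<-.012)&(abs(A[:,1])<.02)&(A[:,2]>.06)&(A[:,2]<.078)]
    print(n,np.degrees(np.polyfit(P[:,0],P[:,2],1)[0]),[np.median(P[abs(P[:,0]-t)<.005][:,2]).round(4) for t in (-.048,-.038,-.028,-.018)])
move_l(rack(-.12,0,.026),feed=.15)
move_l(rack(-.075,0,.026),feed=.06)
for x in np.arange(-.073,-.056,.001):
    h=move_l(rack(x,0,.026),feed=.01,max_force=28); s=st('%.4f %s'%(x,h)); p=s['eef_pos']; print(' x',round(p[0]*np.cos(RY)+p[1]*np.sin(RY)-RO[0],4))
    if h or s['ft_force'][0]<-22: break
move_l(rack(-.12,0,.03),feed=.08); move_l(rack(-.17,0,.15),feed=.15); hold(.2); chk('5')
E
```

```text
top4 0.06372659313294661 [np.float64(0.0667), np.float64(0.0662), np.float64(0.0663), np.float64(0.0664)]
scene4 0.44366930402776145 [np.float64(0.0688), np.float64(0.069), np.float64(0.069), np.float64(0.0689)]
-0.0730 False 26.23 [0.4705 0.1692 0.0261] F [-0.36  0.16  0.45] op -0.0001 g 0.0
 x -0.073
-0.0720 False 26.48 [0.4715 0.1693 0.026 ] F [-0.69 -0.21  0.45] op -0.0002 g 0.0
 x -0.0719
-0.0710 False 26.73 [0.4725 0.1695 0.026 ] F [ 0.69  0.27 -0.18] op -0.0002 g 0.0
 x -0.0709
-0.0700 False 26.98 [0.4735 0.1696 0.026 ] F [-0.15 -0.73  0.31] op -0.0 g 0.0
 x -0.0699
-0.0690 False 27.23 [0.4738 0.1697 0.0258] F [-3.11 -0.86  2.38] op -0.0003 g 0.0
 x -0.0696
-0.0680 False 27.48 [0.4746 0.1698 0.0257] F [-5.25 -1.08  1.63] op -0.0002 g 0.0
 x -0.0688
-0.0670 False 27.73 [0.4749 0.1698 0.0256] F [-8.22 -2.09  5.  ] op -0.0003 g 0.0
 x -0.0685
-0.0660 False 27.98 [0.4748 0.1698 0.0255] F [-11.65  -1.61   9.21] op -0.0002 g 0.0
 x -0.0686
-0.0650 False 28.23 [0.4748 0.1699 0.0253] F [-15.07  -3.5   10.95] op 0.0 g 0.0
 x -0.0686
-0.0640 False 28.48 [0.4747 0.1699 0.0253] F [-20.03  -3.64  15.79] op 0.0003 g 0.0
 x -0.0687
-0.0630 False 28.73 [0.4746 0.1699 0.025 ] F [-22.95  -4.35  17.13] op -0.0001 g 0.0
 x -0.0688
top 602 tail [-0.0549 -0.0555 -0.0555 -0.0548 -0.0556 -0.0552 -0.0557] y [-0.0251  0.024 ] z 0.0663 slope 1.23
scene 728 tail [-0.056  -0.0569 -0.0561 -0.0561 -0.0565 -0.0566 -0.0562] y [-0.0241  0.0256] z 0.0685 slope 2.26
```

```bash
python3 - <<'E'
from rob import *
st(); job_done()
E
```

```text
30.91 [0.3742 0.1554 0.1494] F [ 0.48 -0.33  0.37] op 0.0005 g 0.0
the job is handed in; nothing more can be done
```

I handed the job in at about 31 s: the full canister was the middle one (about 5.3 N), and it now lies flat, rib up, behind the lip with the carriage pushed to a hard stop; the other two stayed in their cells and nothing was tipped.

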